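# Shim the rocking gauging instrument

### The arm

A 6-joint arm with a two-finger parallel gripper is mounted at the origin on the work surface. World frame = base frame: x ahead of the robot, y to its left, z up, the work surface at z = 0. Lengths are in m, angles in rad, forces in N, time in s.
With the tool pointing down it reaches from about 0.35 to 0.775 m from the base axis. Payload 7.3 kg.
Tool frame: the origin (TCP) lies midway between the tips of the shut fingers; the grasp point (between the pads) lies 19 mm behind it; z points along the fingers, y is the line along which they close (so a half turn about z gives the same grasp; the last joint's range is limited). The gripper opens to 92 mm and grips with 3 to 60 N. Pads are 19 mm wide; open, the fingers measure 130 mm over their backs; the gripper's body (75 mm by 190 mm) begins 47 mm behind the grasp point.
Start: joints at [1.001, 0.342, 1.524, -0, 1.275, -0.146], TCP at [0.216, 0.479, 0.227] pointing down, gripper open.
Joint ranges: [-2.53, 2.53], [-0.77, 2.02], [0.04, 2.7], [-1, 4.14], [0.28, 2.66], [-3.11, 3.11]. Speed limits (rad/s): [2.57, 2.57, 3.14, 3.14, 3.14, 3.14].

### API

Orientations are given as [roll, pitch, yaw] about the fixed x, y, z axes, in that order (R = Rz(yaw) Ry(pitch) Rx(roll)).
In Python, from cell import monitor, vision, workorder gives the robot as it stands.
- The arm moves only by the tool move_arm, never from a script. Its argument "rows" is a list of rows, each a list of 5 numbers: the shift along the world's x, y, z in mm, then the turn about the world's z in rad, then the closure, from -1 (fully open) to 1 (shut). A call has 1 to 12 rows; each row shifts and turns the commanded pose from where the row before left it; what a row does not reach is not made up. A row lasts 1/10 s, in which the tool goes at most 50 mm and 8.59 degrees, less where a joint would pass 70% of its speed; a pose out of reach is approached as far as the arm can. A call is refused whole if a number of a shift passes 50 or a number of a turn 0.15, either way. A call with a gripper value outside its range is refused whole. The fingers move at their own pace and stop on an object; "newtons" is the grip in N (left out, the last holds). Time passes only in rows, so rows that do not move let the fingers close. It gives the time, the measured TCP pose, the force, the opening and the grip force at its end, in the units of the state.
- monitor.observe(): the state, without advancing time (a new reading comes with each control period).
- vision.read_camera(name): name is "scene" or "top" or "wrist"; returns the picture (384x512x3 uint8, red, green, blue); there is no depth.
- vision.get_calibration(name): a dict with "K" (3x3 intrinsics, pixels), "T" (4x4, takes a point from camera to world coordinates); the wrist camera has in their place "mount" (4x4, takes a point from camera to tool coordinates, whose origin is the TCP and whose axes are the flange's). Camera axes: x right, y up, looking along -z (the intrinsics and any distortion apply to the point x, -y, -z); pixel columns grow to the right and rows downward; lengths in m; the calibration is good to about 2 mm. A picture is of the moment at which its call begins: read the wrist's pose just before it. get_calibration takes no time and is no camera call.
- workorder.hand_in(): hands the job in; it is judged then, once.
The state is a dict: "time": time; "qpos": joint angles; "qvel": joint speeds; "joint_efforts": joint torques, N m; "tool_pos": TCP position; "tool_rot": TCP orientation; "contact_force": force on the tool from outside, world axes, zero at the start; "torque": the same for the moment, N m; "opening": finger opening in m; "grip_force": force on a finger pad.
Only numpy, scipy, OpenCV 4.12 (cv2) and the standard library are available. Lean on these libraries where they do the work, as an engineer would, in place of code of your own. Each camera call takes 0.05 s, during which the arm holds its last target. There are 200 camera calls.

### The job

The measuring instrument on the desk rocks, because the foot at one corner has lost its rubber pad and its bare stud hangs clear of the desk. Without gripping or lifting anything, push the white plastic wedge, thin end first, under that bare foot until it bears snugly against it, without jacking the instrument up or shoving it along. Then check that the rocking has stopped: press down firmly (about 10 N, for about half a second) with the fingertips on the screw head above that foot, and move away, leaving the wedge in place and the other things undisturbed.

Things in the scene. Friction and masses are not known exactly. Their poses are not given: they have to be found in the camera images.
- instrument: Loose gauging fixture, 3 to 4 kg: aluminium plate 220 (x) x 270 (y) x 12 mm, top 52 mm up, on feet at (+-90, +-115) mm. Three have black rubber pads and stand on the desk; the one at (-90, -115) is a bare 16 mm stud, round-ended, 10 mm clear. Origin at desk level under the plate's centre, z up. Housings stand on it 80 mm or more from that corner. Unshimmed, 5 N on that corner tips it 0.07 rad.
- bare_foot (a point): Lowest point of the bare foot, on its axis, 10 mm above the desk; moves with the instrument, axes as the instrument's.
- corner_screw (a point): Centre of the top of the steel screw head (24 mm diameter, top 58 mm above the desk) on the plate straight above the bare foot: the place to press.
- wedge: Loose white plastic wedge, 110 mm long (x), 56 mm wide (y), 0.1 kg; origin at the centre of its underside, z up. Thin end (3 mm) at x = +55 mm, thick end (21 mm, flat upright face) at x = -55 mm, one even slope. It starts flat on the desk, thin end short of and roughly towards the bare foot, meets it when the foot's axis is at x = +13 mm; then the push rises from 1 N to over 10 N in a few mm.
- wedge_back (a point): Centre of the wedge's thick end face, 10.5 mm above the desk.
- setting_ring: Steel ring gauge, 64 mm outside diameter, 18 mm high, loose; a bystander, leave it alone. Origin under its centre.
- plug_gauge: Dark stepped plug gauge, 44 mm diameter, 50 mm high, standing loose; a bystander. Origin under its centre.
- mouse: Computer mouse 100 x 58 x 30 mm, loose; a bystander. Origin under its centre.
Things that resemble listed ones, but are neither listed nor needed, are in the scene too. Of the things that look like the wedge, the smallest one is meant.

How it is judged:
By the outcome, as a careful person would: the job done as asked, in the order asked, and still so for the second after the job is handed in, with the robot touching nothing.
It also fails if it takes over 40 s, if anything falls off the work surface, if the arm or the gripper's body presses on something with over 40 N, if the wrist force passes 120 N, or if a joint passes its speed limit or range.

## Working session

There is one attempt and no reset: what is moved stays moved. The work goes in short steps, Python scripts to look and compute and a tool call to move; the robot and the scene stay as the last step left them, time stands still between calls to the robot, and variables do not carry over. Pictures are saved under pics/ and viewed, at most 10 in all, crops included, and the job is handed in when it is done.

Besides the shell and the picture viewer there is one more tool, called as a command line: name --pt "numbers of a row" for each row, then --argument value for the rest. move_arm: Moves the arm, as the interface text tells. Its arguments: {"type":"object","properties":{"rows":{"type":"array","items":{"type":"array","items":{"type":"number"}}},"newtons":{"type":"number"}},"required":["rows"]}

```bash
mkdir -p pics; cat > h.py <<'E'
import numpy as np, cv2
from cell import monitor, vision, workorder
def snap(n,f):
    s=monitor.observe(); im=vision.read_camera(n); cv2.imwrite(f'pics/{f}.png',im[:,:,::-1]); return s,im
E
python3 - <<'E'
from h import *
for n in('scene','top'):
    snap(n,n+'0'); c=vision.get_calibration(n); print(n,{k:np.round(v,4).tolist() if k in'KT' else v for k,v in c.items()})
im=cv2.imread('pics/scene0.png');cv2.imwrite('pics/both0.png',np.vstack([im,cv2.imread('pics/top0.png')])[:, :])
print(vision.get_calibration('wrist'),monitor.observe())
E
```

```text
scene {'K': [[364.2168, 0.0, 256.6085], [0.0, 364.2168, 191.2796], [0.0, 0.0, 1.0]], 'T': [[0.8606, -0.3566, 0.3637, 0.8534], [0.5091, 0.5811, -0.6349, -0.459], [0.0151, 0.7315, 0.6817, 0.6086], [0.0, 0.0, 0.0, 1.0]]}
top {'K': [[387.877, 0.0, 258.9159], [0.0, 387.877, 193.4446], [0.0, 0.0, 1.0]], 'T': [[-0.0043, 0.9859, -0.1673, 0.4236], [-1.0, -0.0032, 0.0072, 0.047], [0.0066, 0.1673, 0.9859, 0.8736], [0.0, 0.0, 0.0, 1.0]]}
{'K': array([[281.92574249,   0.        , 259.49894235],
       [  0.        , 281.92574249, 191.32622052],
       [  0.        ,   0.        ,   1.        ]]), 'mount': array([[ 8.03338583e-04,  9.56042198e-01,  2.93228018e-01,
         7.82736961e-02],
       [ 9.99999667e-01, -7.25904653e-04, -3.72893549e-04,
        -3.68339534e-05],
       [-1.43646385e-04,  2.93228220e-01, -9.56042463e-01,
        -1.56987939e-01],
       [ 0.00000000e+00,  0.00000000e+00,  0.00000000e+00,
         1.00000000e+00]])} {'time': 0.1, 'qpos': array([ 1.00096699e+00,  3.42647676e-01,  1.52490426e+00,  1.72289248e-05,
        1.27538426e+00, -1.46001138e-01]), 'qvel': array([-0.00052297, -0.00175323, -0.00179411,  0.00171523,  0.001509  ,
       -0.00070988]), 'joint_efforts': array([ 5.44867580e-04, -4.32005596e+01, -2.44693637e+01,  7.18445540e-02,
        5.25597122e-02, -7.26399412e-05]), 'tool_pos': array([0.21569254, 0.47826216, 0.22612326]), 'tool_rot': array([-3.14026580e+00, -2.11762964e-04,  2.71775929e+00]), 'contact_force': array([ 0.53746726, -0.29216993,  0.52065657]), 'torque': array([ 0.03383586, -0.01248472,  0.0279183 ]), 'grip_force': 0.0, 'opening': 0.09203212964781109}
```

```bash
python3 -c "
import cv2
cv2.imwrite('pics/top0b.png',cv2.resize(cv2.imread('pics/top0.png'),(800,600),interpolation=cv2.INTER_CUBIC))"
```

```text
(no output)
```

View pics/top0b.png

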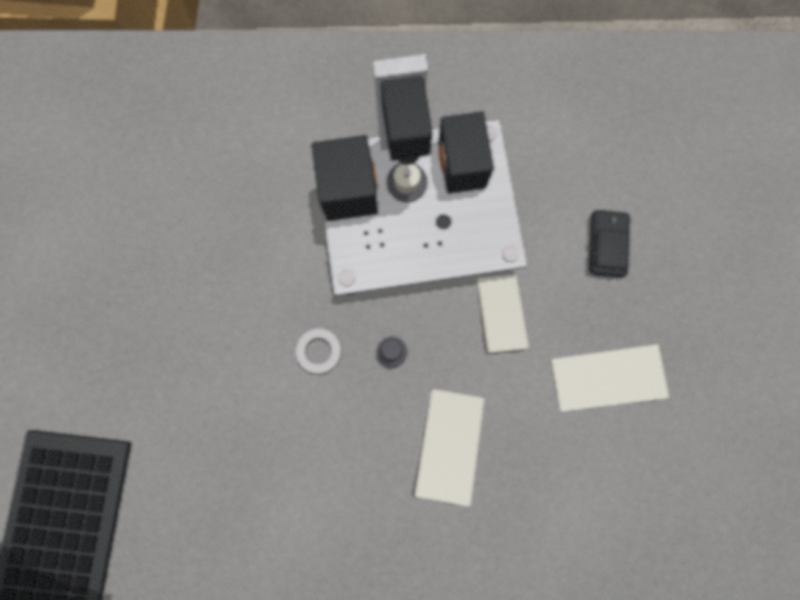

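View pics/scene0.png

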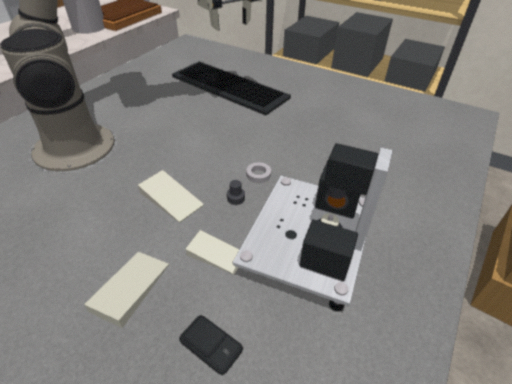

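The top view shows the instrument with its bare-foot screw at about (511,254) of 800x600. The small wedge is at about (503,315), below that corner. The two larger wedges are look-alikes. I'll take an enlarged crop next.

```bash
python3 -c "
import cv2
im=cv2.imread('pics/top0.png')
c=im[140:240,200:360];cv2.imwrite('pics/crop0.png',cv2.resize(c,None,fx=5,fy=5,interpolation=cv2.INTER_CUBIC))"
```

```text
(no output)
```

View pics/crop0.png

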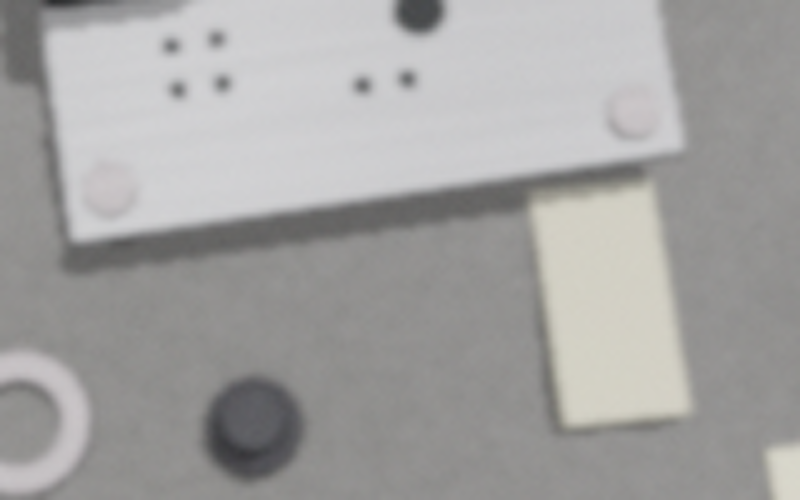

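The crop shows the screws at (633,112) and (110,189). The wedge corners are at (530,196), (652,180), (690,415) and (564,428).

```bash
cat >> h.py <<'E'
def ray(K,T,uv,z):
    d=T[:3,:3]@np.array([(uv[0]-K[0,2])/K[0,0],-(uv[1]-K[1,2])/K[1,1],-1.]); o=T[:3,3]
    return o+d*(z-o[2])/d[2]
def wristT(s,c):
    from scipy.spatial.transform import Rotation as R
    T=np.eye(4);T[:3,:3]=R.from_euler('xyz',s['tool_rot']).as_matrix();T[:3,3]=s['tool_pos'];return T@c['mount']
E
python3 - <<'E'
from h import *
c=vision.get_calibration('top')
P=lambda x,y,z:ray(c['K'],c['T'],((x+.5)/5+200-.5,(y+.5)/5+140-.5),z)
pts=dict(screw=(633,112,.058),screwL=(110,189,.058),pc=(684,149,.052),pcL=(72,242,.052),fl=(530,196,.003),fr=(652,180,.003),br=(690,415,.021),bl=(564,428,.021))
q={k:P(*v) for k,v in pts.items()}
for k,v in q.items(): print(k,v.round(4))
f=lambda a,b:np.linalg.norm(q[a]-q[b])
print(f('screw','screwL'),f('pc','pcL'),f('fl','fr'),f('br','bl'),f('fl','bl'),f('fr','br'))
m=(q['fl']+q['fr'])/2-(q['bl']+q['br'])/2; print('wedge yaw',np.arctan2(m[1],m[0]))
d=q['screwL']-q['screw'];print('inst yaw',np.arctan2(d[1],d[0])-np.pi/2)
E
```

```text
screw [ 0.6306 -0.105   0.058 ]
screwL [0.5972 0.121  0.058 ]
pc [ 0.6155 -0.1277  0.052 ]
pcL [0.5753 0.1376 0.052 ]
fl [ 0.6051 -0.0666  0.003 ]
fr [ 0.6124 -0.1229  0.003 ]
br [ 0.5026 -0.1324  0.021 ]
bl [ 0.4971 -0.0767  0.021 ]
0.22838596266686745 0.26835763115979383 0.056763307790491865 0.05603352214321719 0.10999794678704977 0.11173426308276703
wedge yaw 0.08983758126162229
inst yaw 0.1467457401060659
```

move_arm --pt "20 -45 0 0.043 1" --pt "20 -45 0 0.043 1" --pt "20 -45 0 0.043 1" --pt "20 -45 0 0.043 1" --pt "20 -45 0 0.043 1" --pt "20 -45 0 0.043 1" --pt "20 -45 0 0.043 1" --pt "20 -45 0 0.043 1" --pt "20 -45 0 0.043 1" --pt "20 -45 0 0.043 1" --pt "20 -45 0 0.043 1" --pt "20 -45 0 0.043 1"

```text
time: 1.3
tool_pos: [0.4561, -0.0635, 0.2266]
tool_rot: [3.141, -0.0, -3.048]
contact_force: [1.4, 0.7, 0.1]
opening: 0.0021
grip_force: 0.0
```

move_arm --pt "-4 -45 0 0 1" --pt "0 0 -40 0 1" --pt "0 0 0 0 1" --pt "0 0 0 0 1"

```text
time: 1.7
tool_pos: [0.4514, -0.1059, 0.1867]
tool_rot: [3.14, -0.002, -3.049]
contact_force: [0.4, 0.4, 0.8]
opening: 0.0006
grip_force: 0.0
```

```bash
python3 - <<'E'
from h import *
s,im=snap('wrist','w1'); print(s)
cv2.imwrite('pics/w1b.png',cv2.resize(im[:,:,::-1],(800,600),interpolation=cv2.INTER_CUBIC))
E
```

```text
{'time': 1.7, 'qpos': array([-3.96234455e-01,  2.71436501e-01,  1.74569954e+00,  3.44159620e-04,
        1.12692450e+00, -2.05941506e+00]), 'qvel': array([ 2.00308270e-02, -3.02244357e-02, -3.38464581e-02, -2.11079920e-05,
       -1.66187960e-03, -1.31739768e-03]), 'joint_efforts': array([-8.06877818e-01, -3.57840943e+01, -2.13261044e+01, -1.03189806e-01,
        6.31387898e-03, -3.53332951e-03]), 'tool_pos': array([ 0.45136972, -0.10591204,  0.18668112]), 'tool_rot': array([ 3.14016008e+00, -2.03339237e-03, -3.04935509e+00]), 'contact_force': array([0.40915914, 0.42806594, 0.7901801 ]), 'torque': array([ 0.08652604,  0.00149113, -0.01864783]), 'grip_force': 0.0, 'opening': 0.0006193989708858908}
```

View pics/w1b.png

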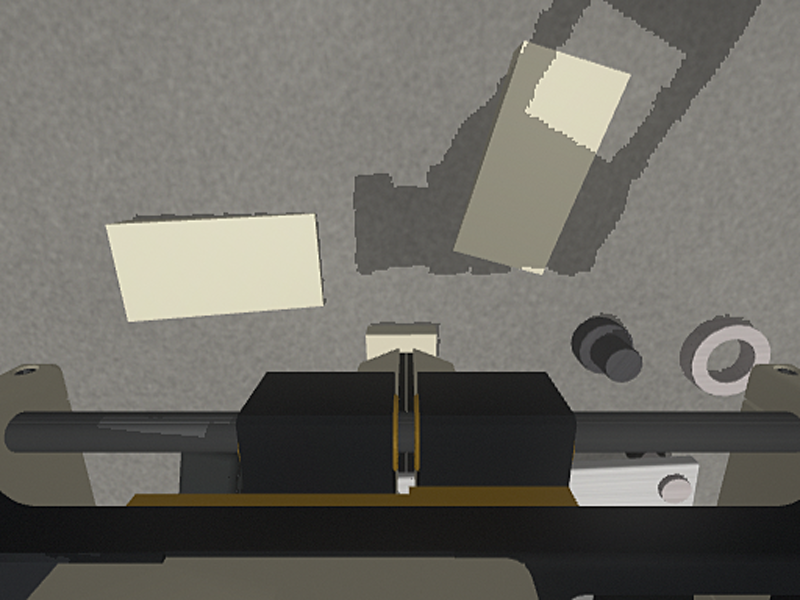

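The wrist view shows the wedge's thick face: bottom edge at (367..439, 323), top edge at about row 334. It is almost centred on the fingers (column 405) and square to them.

```bash
python3 - <<'E'
from h import *
from scipy.spatial.transform import Rotation as R
s=dict(tool_rot=[3.14016,-.00203,-3.04936],tool_pos=[.45137,-.10591,.18668])
c=vision.get_calibration('wrist');T=wristT(s,c)
for x,y,z in((366,323,0),(439,323,0),(366,334,.021),(439,334,.021),(675,488,.058)):
    print(ray(c['K'],T,(x*.64,y*.64),z).round(4))
E
```

```text
[ 0.5017 -0.1344  0.    ]
[ 0.4961 -0.0741  0.    ]
[ 0.503  -0.1325  0.021 ]
[ 0.4977 -0.0754  0.021 ]
[0.5945 0.1185 0.058 ]
```

move_arm --pt "9 1 -45 0 1" --pt "0 0 -45 0 1" --pt "0 0 -45 0 1" --pt "0 0 -30 0 1" --pt "0 0 -12 0 1" --pt "0 0 0 0 1" --pt "8 0 0 0 1" --pt "8 0 0 0 1" --pt "6 0 0 0 1" --pt "0 0 0 0 1"

```text
time: 2.75
tool_pos: [0.4847, -0.1057, 0.0107]
tool_rot: [-3.14, 0.003, -3.049]
contact_force: [-0.6, 0.3, -0.3]
opening: 0.0004
grip_force: 0.0
```

move_arm --pt "3 0 -3 0 1" --pt "5 0 0 0 1" --pt "5 0 0 -0.015 1" --pt "5 0 0 -0.015 1" --pt "5 0 0 -0.015 1" --pt "5 0 0 -0.015 1" --pt "5 0 0 -0.015 1" --pt "5 0 0 -0.015 1" --pt "5 0 0 0 1" --pt "0 0 0 0 1"

```text
time: 3.75
tool_pos: [0.5268, -0.1055, 0.0068]
tool_rot: [-3.141, 0.001, -3.139]
contact_force: [-0.1, -0.8, 0.3]
opening: 0.0002
grip_force: 0.0
```

```bash
python3 - <<'E'
from h import *
s,im=snap('top','t2'); print(s['tool_pos'],s['contact_force'])
s,jm=snap('scene','s2')
a=cv2.resize(im[140:220,220:348],(800,500),interpolation=cv2.INTER_CUBIC)[:,:,::-1]
cv2.imwrite('pics/t2b.png',a)
E
```

```text
[ 0.52677681 -0.10551347  0.00682646] [-0.06261843 -0.76731279  0.34919549]
```

View pics/t2b.png

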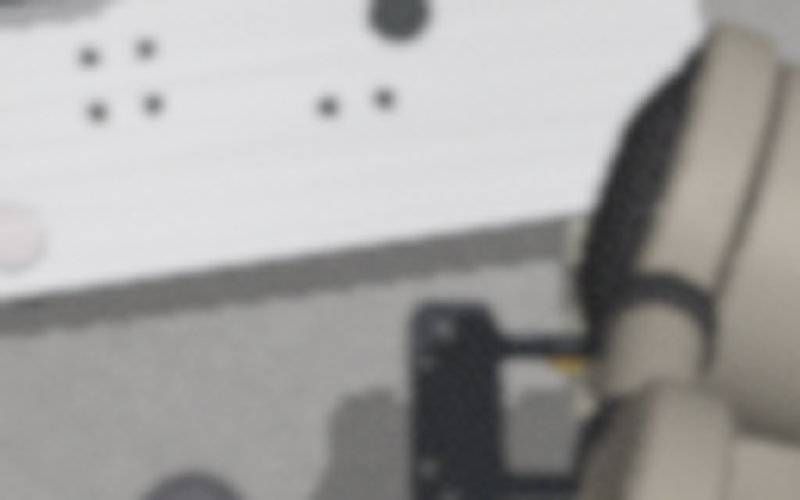

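The arm hides the wedge here; the finger pose puts its back face at x≈0.536. I'll push on and watch the force.

move_arm --pt "5 0 0 0 1" --pt "5 0 0 0 1" --pt "5 0 0 0 1" --pt "3 0 0 0 1" --pt "0 0 0 0 1" --pt "0 0 0 0 1"

```text
time: 4.45
tool_pos: [0.544, -0.1054, 0.0067]
tool_rot: [3.141, 0.0, -3.139]
contact_force: [-0.1, -0.2, -0.4]
opening: 0.0002
grip_force: 0.0
```

move_arm --pt "1 0 0 0 1" --pt "1 0 0 0 1" --pt "0 0 0 0 1"

```text
time: 4.75
tool_pos: [0.5459, -0.1054, 0.0067]
tool_rot: [3.141, -0.0, -3.139]
contact_force: [-0.4, 0.0, -0.4]
opening: 0.0007
grip_force: 0.2
```

move_arm --pt "1 0 0 0 1" --pt "1 0 0 0 1" --pt "0 0 0 0 1"

```text
time: 5.05
tool_pos: [0.5481, -0.1055, 0.0067]
tool_rot: [3.142, 0.0, -3.139]
contact_force: [-0.4, -0.3, -0.1]
opening: 0.001
grip_force: 0.0
```

move_arm --pt "1 0 0 0 1" --pt "1 0 0 0 1" --pt "0 0 0 0 1" --pt "0 0 0 0 1"

```text
time: 5.45
tool_pos: [0.5501, -0.1054, 0.0068]
tool_rot: [3.142, 0.0, -3.139]
contact_force: [0.3, 0.3, 0.3]
opening: 0.0007
grip_force: 0.0
```

move_arm --pt "1 0 0 0 1" --pt "0 0 0 0 1" --pt "0 0 0 0 1"

```text
time: 5.75
tool_pos: [0.5509, -0.1054, 0.0067]
tool_rot: [3.142, 0.0, -3.139]
contact_force: [-0.8, -0.9, 0.2]
opening: 0.0005
grip_force: 0.2
```

move_arm --pt "1 0 0 0 1" --pt "0 0 0 0 1" --pt "0 0 0 0 1"

```text
time: 6.05
tool_pos: [0.552, -0.1054, 0.0067]
tool_rot: [3.142, 0.0, -3.139]
contact_force: [-0.1, 0.5, 0.9]
opening: 0.0004
grip_force: 0.2
```

move_arm --pt "1 0 0 0 1" --pt "0 0 0 0 1" --pt "0 0 0 0 1"

```text
time: 6.35
tool_pos: [0.5526, -0.1054, 0.0067]
tool_rot: [3.141, -0.001, -3.139]
contact_force: [-2.2, -0.4, 1.5]
opening: 0.0006
grip_force: 1.4
```

move_arm --pt "1 0 0 0 1" --pt "0 0 0 0 1" --pt "0 0 0 0 1"

```text
time: 6.65
tool_pos: [0.5531, -0.1053, 0.0067]
tool_rot: [3.141, -0.002, -3.139]
contact_force: [-4.8, 0.5, 4.3]
opening: 0.0007
grip_force: 2.5
```

```bash
python3 - <<'E'
from h import *
s,im=snap('wrist','w3'); print(s['tool_pos'],s['contact_force'])
s,jm=snap('scene','s3')
a=cv2.resize(jm[210:310,170:303],(800,600),interpolation=cv2.INTER_CUBIC)[:,:,::-1]
cv2.imwrite('pics/s3b.png',a)
E
```

```text
[ 0.55312444 -0.10533153  0.00667963] [-4.80013913  0.5400497   4.30956844]
```

View pics/s3b.png

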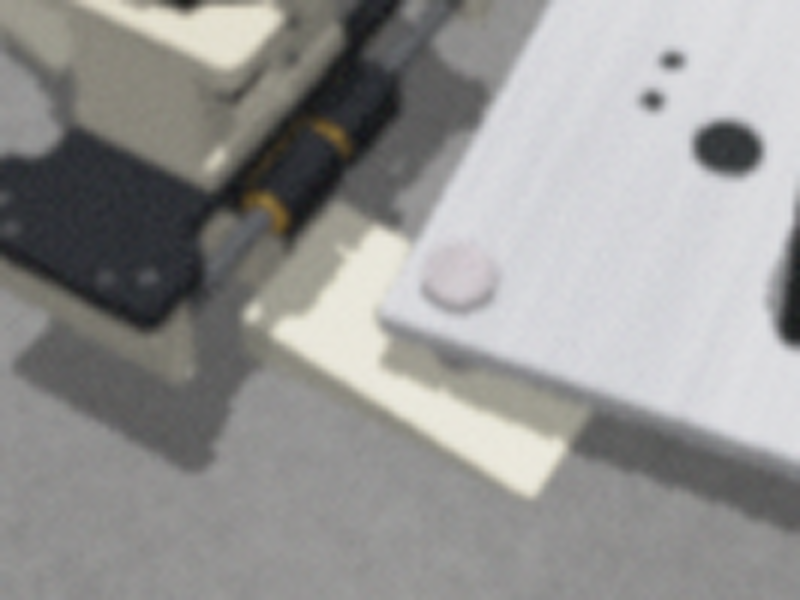

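The scene view shows the wedge in place, with the foot about mid-width on it and screw head at about (458,278) of the crop. Push force is 4.8 N, so it's snug. Now I'll retract and go above the screw.

move_arm --pt "-3 0 0 0 1" --pt "-10 0 0 0 1" --pt "-17 0 0 0 1" --pt "0 0 40 0 1" --pt "0 0 45 0 1" --pt "0 0 45 0 1" --pt "0 0 45 0 1" --pt "0 0 0 0 1" --pt "0 0 0 0 1" --pt "0 0 0 0 1"

```text
time: 7.75
tool_pos: [0.5229, -0.1052, 0.1804]
tool_rot: [3.141, -0.002, -3.139]
contact_force: [-0.1, 0.2, -1.6]
opening: 0.0003
grip_force: 0.0
```

```bash
python3 - <<'E'
from h import *
s,im=snap('wrist','w4'); print(s['tool_pos'],s['tool_rot'],s['contact_force'])
s,jm=snap('top','t4')
a=cv2.resize(im[180:384,100:400],(800,544),interpolation=cv2.INTER_CUBIC)[:,:,::-1]
b=cv2.resize(jm[140:220,260:360],(800,640),interpolation=cv2.INTER_CUBIC)[:600,:,::-1]
cv2.imwrite('pics/c4.png',b)
E
```

```text
[ 0.5229246  -0.1051599   0.18039752] [ 3.14071083e+00 -2.08886013e-03 -3.13943471e+00] [-0.14520483  0.17794101 -1.55123738]
```

View pics/c4.png

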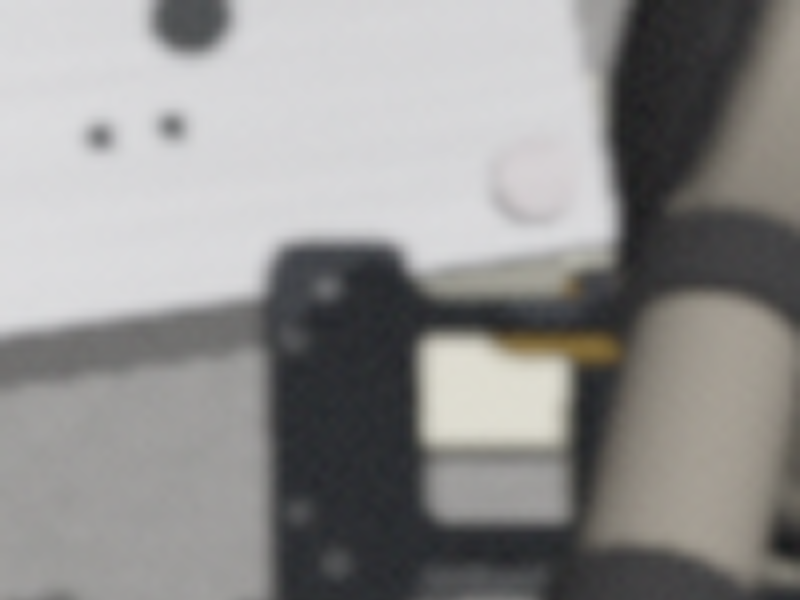

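The screw is unmoved at full-frame pixel (326.4,162.4), and the wedge is still in place. Next I'll go above the screw and press.

move_arm --pt "40 0 0 0 1" --pt "40 0 -10 0 1" --pt "27 0 -40 0 1" --pt "0 0 -40 0 1" --pt "0 0 -16 0 1" --pt "0 0 -4 0 1" --pt "0 0 0 0 1" --pt "0 0 0 0 1"

```text
time: 8.65
tool_pos: [0.6315, -0.1056, 0.0728]
tool_rot: [-3.141, 0.002, -3.139]
contact_force: [-0.3, 0.8, 0.4]
opening: 0.0005
grip_force: 0.0
```

move_arm --pt "0 0 -4 0 1" --pt "0 0 -4 0 1" --pt "0 0 -2 0 1" --pt "0 0 0 0 1" --pt "0 0 0 0 1"

```text
time: 9.15
tool_pos: [0.6309, -0.1054, 0.0619]
tool_rot: [3.142, 0.0, -3.139]
contact_force: [-0.3, -0.2, 1.5]
opening: 0.0003
grip_force: 0.0
```

move_arm --pt "0 0 -2 0 1" --pt "0 0 -1 0 1" --pt "0 0 0 0 1"

```text
time: 9.45
tool_pos: [0.6307, -0.1054, 0.0585]
tool_rot: [3.141, -0.0, -3.139]
contact_force: [0.9, 0.3, -0.3]
opening: 0.0003
grip_force: 0.0
```

move_arm --pt "0 0 -1 0 1" --pt "0 0 0 0 1"

```text
time: 9.65
tool_pos: [0.6309, -0.1054, 0.0583]
tool_rot: [-3.142, 0.0, -3.139]
contact_force: [-2.1, 0.5, 3.9]
opening: 0.0004
grip_force: 2.1
```

move_arm --pt "0 0 -0.8 0 1" --pt "0 0 0 0 1"

```text
time: 9.85
tool_pos: [0.6309, -0.1054, 0.0582]
tool_rot: [-3.141, 0.001, -3.139]
contact_force: [-3.7, 0.3, 8.3]
opening: 0.0007
grip_force: 4.4
```

move_arm --pt "-0.5 0 -0.5 0 1" --pt "0 0 0 0 1" --pt "0 0 0 0 1" --pt "0 0 0 0 1" --pt "0 0 0 0 1" --pt "0 0 0 0 1" --pt "0 0 0 0 1"

```text
time: 10.55
tool_pos: [0.6309, -0.1055, 0.0581]
tool_rot: [-3.141, 0.002, -3.139]
contact_force: [-3.8, 1.9, 10.9]
opening: -0.0
grip_force: 5.1
```

Pressed with 10.9 N and no sinking. Now I'll move off.

move_arm --pt "0 0 2 0 1" --pt "0 0 10 0 1" --pt "0 0 40 0 1" --pt "0 0 45 0 1" --pt "-40 0 20 0 1" --pt "-45 0 10 0 1" --pt "-45 20 0 0 1" --pt "-30 40 0 0 1" --pt "0 45 0 0 1" --pt "0 45 0 0 1" --pt "0 45 0 0 1" --pt "0 45 0 0 1"

```text
time: 11.75
tool_pos: [0.4702, 0.1363, 0.1842]
tool_rot: [3.141, 0.001, -3.14]
contact_force: [0.8, -0.9, 0.5]
opening: 0.0007
grip_force: 0.0
```

```bash
python3 - <<'E'
from h import *
s,jm=snap('top','t5'); print(s['tool_pos'],s['contact_force'])
cv2.imwrite('pics/c5.png',cv2.resize(jm[140:240,200:360],(800,500),interpolation=cv2.INTER_CUBIC)[:,:,::-1])
E
```

```text
[0.47023938 0.13626984 0.18417427] [ 0.840165   -0.90273511  0.52146847]
```

View pics/c5.png

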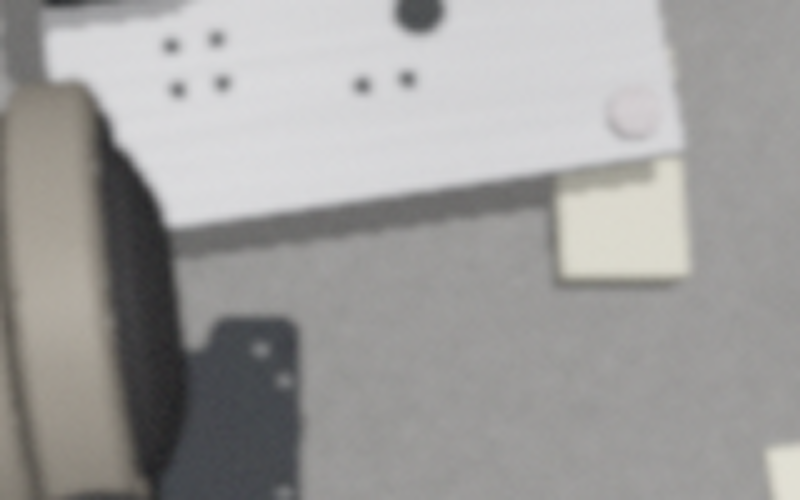

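The instrument hasn't moved: the screw is still at (633,112). The wedge sits straight under the corner, with its back edge at row ~278.

```bash
python3 -c "
from h import *
print(workorder.hand_in())"
```

```text
the job is handed in; nothing more can be done
None
```

I pushed the wedge under the bare foot until it was snug (4.8 N), then pressed the screw head with about 10.9 N for about 0.6 s without it sinking; the instrument hadn't moved, and I handed the job in with the arm clear at about 12 s.

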